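Vial tray from the sample cooler onto the fold-out rest

ROBOT

A 6-joint arm with a two-finger parallel gripper is mounted at the origin on the work surface. World frame = base frame: x ahead of the robot, y to its left, z up, the work surface at z = 0. Lengths are in m, angles in degrees, forces in N, time in s.
With the tool pointing down it reaches from about 0.4 to 0.825 m from the base axis. Payload 7 kg.
Tool frame: the origin (TCP) lies midway between the tips of the shut fingers; the grasp point (between the pads) lies 19 mm behind it; z points along the fingers, y is the line along which they close (so a half turn about z gives the same grasp; the last joint's range is limited). The gripper opens to 88 mm and grips with 3 to 60 N. Pads are 19 mm wide; open, the fingers measure 130 mm over their backs; the gripper's body (78 mm by 193 mm) begins 47 mm behind the grasp point.
Start: joints at [80.22, 20.546, 0.682, 0, -70.136, -16.507], TCP at [0.299, 0.605, 0.227] pointing down, gripper open.
Joint ranges: [-176.03, 176.03], [-82.01, 121.73], [-58.28, 71.71], [-173.87, 95.51], [-174.79, -0.11], [-173.66, 173.66]. Speed limits (degrees/s): [136.94, 136.94, 172.46, 180, 180, 180].

INTERFACE

Orientations are given as [roll, pitch, yaw] about the fixed x, y, z axes, in that order (R = Rz(yaw) Ry(pitch) Rx(roll)).
In Python, from plant import get_state, optics, order gives the robot as it stands. The module is installed in compiled form; this text tells all that it offers.
- The arm moves only by the tool send_rows, never from a script. Its argument "moves" is a list of rows, each an object with "slide": the shift along the tool's x, y, z as a fraction of full scale, a list of three; "turn": the turn about the tool's z as a fraction of full scale; "gripper": the opening, from 0 (shut) to 1 (fully open). A call has exactly 5 rows; each row is the pose to reach, as a shift and turn from the pose commanded when the call began, along the tool's axes at that moment; what a row does not reach only later rows make up. Full scale, the value 1, is 150 mm for a shift and 90 degrees for a turn. A row lasts 1/12 s, in which the tool goes at most 41.7 mm and 7.16 degrees, less where a joint would pass 70% of its speed; a pose out of reach is approached as far as the arm can. A call with a number of a shift or a turn outside -1 to 1 is refused whole. A call with a gripper value outside its range is refused whole. The fingers move at their own pace and stop on an object; "newtons" is the grip in N (left out, the last holds). Time passes only in rows, so rows that repeat a pose let the fingers close, or fill a call up. It gives the time, the measured TCP pose, the force, the opening and the grip force at its end, in the units of the state.
- get_state(): the state, without advancing time (a new reading comes with each control period).
- optics.capture(name): name is "scene" or "side" or "wrist"; returns a dict with "img" (400x640x3 uint8, red, green, blue), "intrinsics" (3x3 intrinsics, pixels), "dist" ([k1, k2, p1, p2, k3] as OpenCV has them; the pictures are not rectified), "origin" and "attitude" of the camera in the world. Camera axes: x right, y down, z forward; pixel columns grow to the right and rows downward; lengths in m; the calibration is good to about 2 mm. A picture is of the moment at which its call begins. There is no depth.
- order.close_job(): hands the job in; it is judged then, once.
Trained networks look in the newest picture that a camera, given by its name, has taken for a name from the list of things; names that differ only in an ending like _2 or _b are one class to them, and where a whole thing is asked for, a point or a joint stands for the part that bears it (a point fixed in the world has none). Each returns a list of dicts, best first, with "p" (0 to 1); they miss things now and then, are a little off and sometimes report something else, mostly with a low value. They report only what shows in the picture. A call takes as long as a camera call. They do not tell look-alikes from the thing itself.
- optics.look_for(camera, name): "location" ([x, y, z] in m, in world coordinates, good to about 4 mm: the middle of the surface that is visible of it).
The state is a dict: "time_s": time; "joints": joint angles; "qd": joint speeds; "joint_torque": joint torques, N m; "tcp_pos": TCP position; "eef_rot": TCP orientation; "contact_force": force on the tool from outside, world axes, zero at the start; "moment": the same for the moment, N m; "gripper_width": finger opening in m; "gripper_force": force on a finger pad.
Only numpy, scipy, OpenCV 4.12 (cv2) and the standard library are available. Lean on these libraries where they do the work, as an engineer would, in place of code of your own. Each camera call takes 0.05 s, during which the arm holds its last target. There are 200 camera calls.

TASK

First swing the brace of the narrow bench rest all the way out to its stop. Then draw the vial tray by its pull tab out of the sample cooler until it is wholly clear of the bay and let go of it on the bench; then take the tray by its sides (never lift it by the tab) and, keeping it level, set it lengthwise along the rest, centred on the post and the outswung brace, and let go. Leave the two bottles and the beaker where they stand.

Things in the scene. Friction and masses are not known exactly. Their poses are not given: they have to be found in the camera images.
- cooler: Fixed white sample cooler, 260 deep (x), 240 wide (y), 100 mm high over its front 110 mm, 170 mm behind. Origin: bench level, middle of the front face; +x points into the machine, so -x is the way out. In the front a roofed bay, a straight tunnel on the axis y = 0, 76 wide, 60 high, 200 mm deep, whose floor is the bench itself.
- tray: Loose aluminium vial tray, 0.3 to 0.5 kg: a block 150 long (x), 60 wide (y), 30 mm high, flat below; vial caps stand to 44 mm over the middle 44 mm of its width. Origin: centre of the block's underside; centre of mass within 3 mm of the block's middle. Starts in the bay, parallel to it, its -x end 15 to 35 mm out of the front face.
- tray_tab (a point): Grip point on the tray's steel pull tab, an upright fin 26 long (x), 12 thick (y), from 2 to 44 mm above the underside, its middle 120 mm from the tray's origin along -x (45 mm ahead of the block, joined by a low neck). The point is 30 mm above the underside. Axes: the tray's.
- stand: Fixed steel bench rest: a base plate 110 (x) by 100 (y) by 8 mm, and on its middle a post, 22 mm diameter, with a ledge 26 (x) by 24 (y) mm whose flat top is 90 mm above the bench. Origin: bench level on the post's axis, which is also the brace's hinge axis. The brace, swung out, points along the stand's +x.
- brace (a joint): Angle of the brace, a level steel bar 16 wide, 12 thick (72 to 84 mm above the bench), reaching 124 mm from the hinge axis, with a 24 mm square pad by its end, top 90 mm up. Grows counter-clockwise from above; 1.95 rad = fully out at its stop; at value q it points q - 1.95 from the stand's +x; 0 = folded. Stays where left; friction 0.12 N m.
- brace_tip (a point): Middle of the top of the brace's end pad, 112 mm from the hinge axis, 90 mm above the bench. Its own x points outwards along the brace.
- rest_mid (a point): Point in the stand's frame 56 mm from the post's axis along the stand's +x, 90 mm above the bench: where the centre of the tray's underside belongs. The axes are the stand's.
- reagent_bottle: Clear glass bottle with blue cap, 72 mm diameter, 150 mm tall, bystander. Origin: centre of its underside.
- amber_bottle: Amber glass bottle with blue cap, 60 mm diameter, 120 mm tall, bystander. Origin: centre of its underside.
- beaker: Open glass beaker, 70 mm diameter, 90 mm tall, bystander. Origin: centre of its underside.
There are look-alikes about, which are no part of the job. Several things have the shape of the tray; the one meant has the colours described above.

How it is judged (in metres and radians):
On the way, in this order (a step that is already met when the one before it is completed fails the run):
1. the brace is fully out against its stop (within 0.07 rad) (value of joint brace above 1.88 rad), for 0.2 s.
2. the tray stands on the bench wholly clear of the bay, let go (x of tray in the frame of cooler below -0.075 m and height (world z) of tray below 0.008 m and angle between tray's own z axis and vertical below 0.06 rad and contact force between the fingers and tray below 0.1 N), for 0.2 s.
At the end, for the whole second after the job is handed in: Brace within 0.07 rad of its out stop; tray at rest and level (0.06 rad) on ledge and pad, either end foremost, its centre within 25 mm along, 12 mm across and 4 mm in height of rest_mid, its length within 0.15 rad of the stand's x (value of joint brace above 1.88 rad and x of tray in the frame of rest_mid between -0.025 and 0.025 m and y of tray in the frame of rest_mid between -0.012 and 0.012 m and z of tray in the frame of rest_mid between -0.004 and 0.004 m and angle between the x axis of tray and the x axis of stand, either way round below 0.15 rad and angle between tray's own z axis and vertical below 0.06 rad and linear speed of tray below 0.02 m/s and angular speed of tray below 0.1 rad/s); the robot touches nothing.
It fails at once if the tray lifted by its pull tab (height (world z) of tray above 0.03 m and distance between the grasp point and tray_tab below 0.03 m).
It fails at once if the tray tipped by more than 0.35 rad (angle between tray's own z axis and vertical above 0.35 rad).
It fails at once if a bottle or the beaker moved by more than 20 mm (distance of any of reagent_bottle, amber_bottle, beaker from where it was at the start of the episode above 0.02 m).
It also fails if it takes over 64 s, if anything falls off the work surface, if the arm or the gripper's body presses on something with over 40 N, if the wrist force passes 120 N, or if a joint passes its speed limit or range.

## Working session

There is one attempt and no reset: what is moved stays moved. The work goes in short steps, Python scripts to look and compute and a tool call to move; the robot and the scene stay as the last step left them, time stands still between calls to the robot, and variables do not carry over. Pictures are saved under pics/ and viewed, at most 10 in all, crops included, and the job is handed in when it is done.

Besides the shell and the picture viewer there is one more tool, called after ">>>" as name(argument=value, ...) on one line, values as JSON. send_rows: Moves the arm, as the interface text tells. Shift numbers are shares of 150 mm and turn numbers shares of 90 degrees, none past 1 either way. Its arguments: {"type":"object","properties":{"moves":{"type":"array"},"newtons":{"type":"number"}},"required":["moves"]}

```bash
mkdir -p pics; python3 - <<'E'
from plant import get_state, optics
import cv2,numpy as np
print(get_state())
for c in ("scene","side"):
    d=optics.capture(c)
    cv2.imwrite(f"pics/{c}0.png",d["img"][:,:,::-1])
    print(c,d["intrinsics"],d["dist"],d["origin"],d["attitude"])
    for n in ("cooler","tray","tray_tab","stand","brace","brace_tip","reagent_bottle","amber_bottle","beaker"):
        print(n,[(np.round(r["location"],3).tolist(),round(r["p"],2)) for r in optics.look_for(c,n)])
E
```

```text
{'time_s': 0.0, 'joints': array([ 8.02190303e+01,  2.05930441e+01,  6.34626419e-01, -2.09090991e-02,
       -7.01339466e+01, -1.65078382e+01]), 'qd': array([-0.00650897,  0.04544737,  0.01886821, -0.06932585, -0.02603438,
        0.01427596]), 'joint_torque': array([ 1.68687733e-03, -5.82721066e+01,  2.93046981e+01,  6.99675232e+00,
        7.06955689e-03, -1.59748488e-04]), 'tcp_pos': array([0.29875087, 0.60476084, 0.2256085 ]), 'eef_rot': array([ 1.79905857e+02, -7.40210387e-03, -2.62959231e+01]), 'contact_force': array([-0.28804704, -0.17858668,  0.51943158]), 'moment': array([ 0.04444423, -0.01628209, -0.00978114]), 'gripper_force': 0.0, 'gripper_width': 0.08770797799473992}
scene [[423.09071175   0.         326.6677182 ]
 [  0.         423.09071175 204.90160356]
 [  0.           0.           1.        ]] [-0.04284378  0.          0.          0.          0.        ] [ 1.30744728 -0.03744954  0.90096836] [-135.8681351    -0.60013594   92.51318019]
cooler [([0.618, 0.372, 0.098], 0.93)]
tray [([0.406, 0.01, 0.032], 0.76), ([0.287, 0.274, 0.036], 0.72), ([0.578, 0.228, 0.03], 0.56)]
[... 381 characters left out ...]
)]
side [[379.18386603   0.         318.76073224]
 [  0.         379.18386603 197.53684811]
 [  0.           0.           1.        ]] [0.01852353 0.         0.         0.         0.        ] [0.16704818 0.430793   0.84855223] [-141.15960093    0.49854523 -146.60045087]
cooler [([0.531, 0.396, 0.17], 0.61)]
tray [([0.384, 0.019, 0.028], 0.97), ([0.281, 0.268, 0.032], 0.9), ([0.571, 0.195, 0.023], 0.62)]
tray_tab [([0.566, 0.192, 0.022], 0.72), ([0.283, 0.272, 0.03], 0.59)]
stand [([0.488, -0.239, 0.008], 0.88)]
brace [([0.483, -0.306, 0.079], 0.58)]
brace_tip [([0.484, -0.313, 0.086], 0.53)]
reagent_bottle [([0.764, -0.034, 0.09], 0.73)]
amber_bottle [([0.752, 0.117, 0.073], 0.94)]
beaker []
```

View pics/scene0.png

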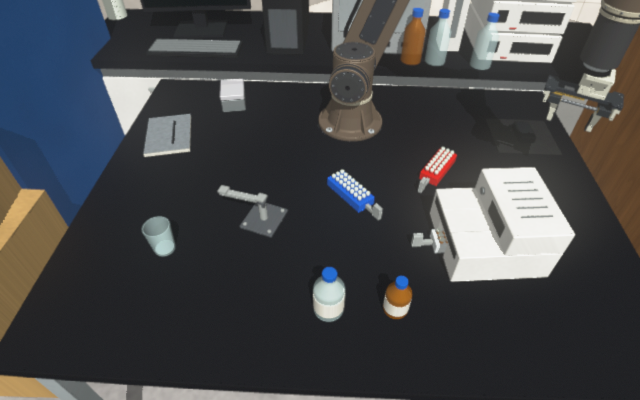

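View pics/side0.png

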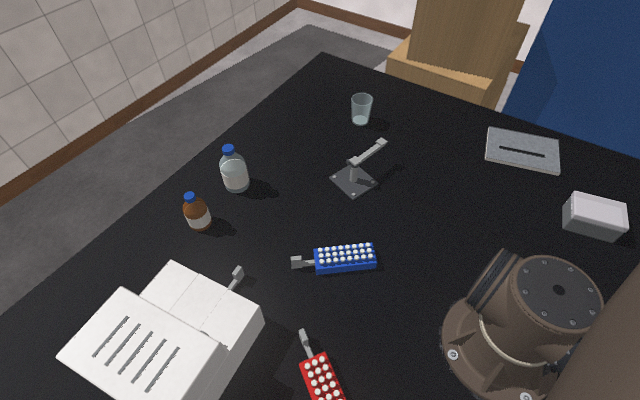

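Both pictures agree. The cooler's bay faces the image left in scene, with the tab at about (425,240). The stand is at (263,215) with the brace end at (222,190). The blue and red trays are look-alikes. Next I'll look at enlarged tiles.

```bash
cat > h.py <<'E'
import numpy as np,cv2
from plant import get_state,optics
from scipy.spatial.transform import Rotation as R
def cam(c):
    d=optics.capture(c); return d
def proj(d,P):
    Rw=R.from_euler('xyz',d["attitude"],degrees=True).as_matrix()
    q=(np.atleast_2d(P)-d["origin"])@Rw
    return cv2.projectPoints(q,np.zeros(3),np.zeros(3),d["intrinsics"],np.array(d["dist"]))[0][:,0]
def ray(d,px):
    Rw=R.from_euler('xyz',d["attitude"],degrees=True).as_matrix()
    u=cv2.undistortPoints(np.array(px,float).reshape(-1,1,2),d["intrinsics"],np.array(d["dist"]))[:,0]
    return np.c_[u,np.ones(len(u))]@Rw.T
def onz(d,px,z):
    r=ray(d,px); o=np.array(d["origin"]); return o+r*((z-o[2])/r[:,2:])
def tri(obs):  # [(d,px)]
    A=np.zeros((3,3));b=np.zeros(3)
    for d,px in obs:
        r=ray(d,[px])[0];r/=np.linalg.norm(r);M=np.eye(3)-np.outer(r,r);A+=M;b+=M@np.array(d["origin"])
    return np.linalg.solve(A,b)
def tile(img,x,y,w,h,s):
    t=cv2.resize(img[y:y+h,x:x+w,::-1],None,fx=s,fy=s,interpolation=cv2.INTER_CUBIC)
    for k in range(0,w,10): cv2.line(t,(k*s,0),(k*s,8 if (x+k)%50 else 18),(0,255,255),1)
    for k in range(0,h,10): cv2.line(t,(0,k*s),(8 if (y+k)%50 else 18,k*s),(0,255,255),1)
    return cv2.convertScaleAbs(t,alpha=1.5,beta=25)
E
python3 - <<'E'
from h import *
a=cam("scene")["img"];b=cam("side")["img"]
im=np.vstack([np.hstack([tile(a,200,180,100,75,4),tile(b,320,130,100,75,4)]),np.hstack([tile(a,400,180,100,75,4),tile(b,210,250,100,75,4)])])
cv2.imwrite("pics/t1.png",im)
E
```

```text
(no output)
```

View pics/t1.png

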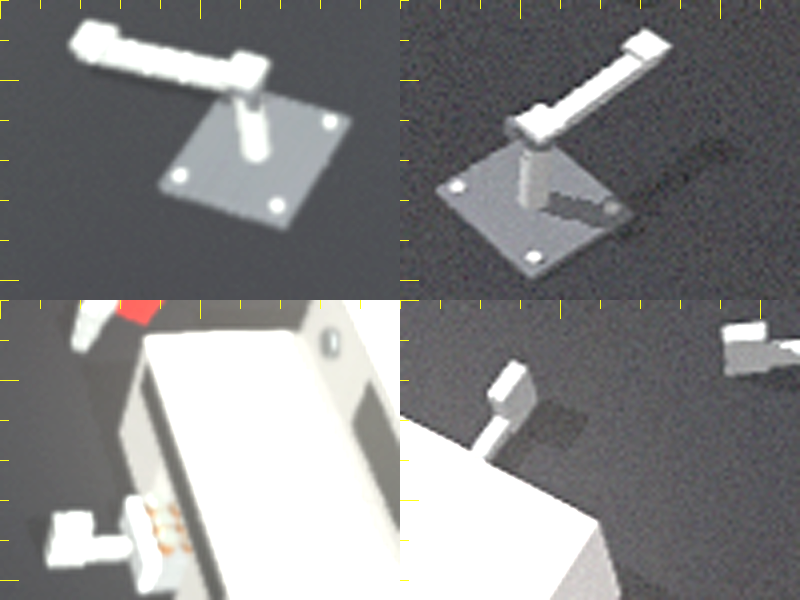

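Tiles (scene / side pixels):
- Plate corners: (240,226.7), (271.2,237), (287.5,210.5) / (329.2,177.5), (353.2,199.5), (378.2,183.2).
- Ledge top: (262,196.5) / (355,160.5).
- Pad top: (223.7,189.3) / (381.7,140.7).
- Tab top: about (418,235) / (237,270.5).
- Cooler front top edge in side: (170,262) to (259.5,305.5).

```bash
python3 - <<'E'
from h import *
from scipy.optimize import least_squares
a=cam("scene");b=cam("side")
sa=[(240,226.7),(271.2,237),(287.5,210.5)];sb=[(329.2,177.5),(353.2,199.5),(378.2,183.2)]
print("plate a",onz(a,sa,.008).round(4).tolist());print("plate b",onz(b,sb,.008).round(4).tolist())
print("ledge",tri([(a,(262,196.5)),(b,(355,160.5))]).round(4),"pad",tri([(a,(223.7,189.3)),(b,(381.7,140.7))]).round(4))
print("tab",tri([(a,(418,235)),(b,(237,270.5))]).round(4), onz(a,[(418,235)],.044),onz(b,[(237,270.5)],.044))
print("cool",onz(b,[(170,262),(259.5,305.5)],.1).round(4), onz(a,[(437,189.2)],.1),onz(a,[(431,212.5),(457,277)],0))
E
```

```text
plate a [[0.5395, -0.3045, 0.008], [0.572, -0.2123, 0.008], [0.4703, -0.1786, 0.008]]
plate b [[0.5618, -0.2109, 0.008], [0.46, -0.1774, 0.008], [0.4294, -0.27, 0.008]]
ledge [ 0.4975 -0.2411  0.0891] pad [ 0.4729 -0.3528  0.088 ]
tab [0.5715 0.1827 0.0406] [[0.57449675 0.18194765 0.044     ]] [[0.56966303 0.18352089 0.044     ]]
cool [[0.681  0.2661 0.1   ]
 [0.4494 0.2363 0.1   ]] [[0.45408034 0.23784816 0.1       ]] [[0.44825632 0.24073635 0.        ]
 [0.67338422 0.27918844 0.        ]]
```

```bash
cat >> h.py <<'E'
def to(x,y,z,yaw,st=None):
    "slide/turn fractions from the present pose to the target (tool down)"
    s=st or get_state(); Rm=R.from_euler('xyz',s["eef_rot"],degrees=True).as_matrix()
    d=Rm.T@(np.array([x,y,z])-s["tcp_pos"]); t=(s["eef_rot"][2]-yaw+180)%360-180
    return (d/.15).round(3).tolist(),round(t/90,3)
E
echo ok
```

```text
ok
```

>>> send_rows(moves=[{"slide": [0.76, 1, 0], "turn": 0, "gripper": 0.4}, {"slide": [0.76, 1, 0], "turn": 0, "gripper": 0.4}, {"slide": [0.76, 1, 0], "turn": 0, "gripper": 0.4}, {"slide": [0.76, 1, 0], "turn": 0, "gripper": 0.4}, {"slide": [0.76, 1, 0], "turn": 0, "gripper": 0.4}])

```text
time_s: 1.62
tcp_pos: [0.3348, 0.4163, 0.2268]
eef_rot: [180.0, 0.0, -26.3]
contact_force: [-0.0, -0.7, -0.3]
gripper_width: 0.0599
gripper_force: 0.0
```

>>> send_rows(moves=[{"slide": [0.76, 1, 0], "turn": 0, "gripper": 0.4}, {"slide": [0.76, 1, 0], "turn": 0, "gripper": 0.4}, {"slide": [0.76, 1, 0], "turn": 0, "gripper": 0.4}, {"slide": [0.76, 1, 0], "turn": 0, "gripper": 0.4}, {"slide": [0.76, 1, 0], "turn": 0, "gripper": 0.4}])

```text
time_s: 2.03
tcp_pos: [0.3702, 0.2316, 0.2269]
eef_rot: [-180.0, 0.0, -26.3]
contact_force: [0.1, 0.0, -0.5]
gripper_width: 0.0354
gripper_force: 0.0
```

>>> send_rows(moves=[{"slide": [0.76, 1, 0], "turn": 0, "gripper": 0.4}, {"slide": [0.76, 1, 0], "turn": 0, "gripper": 0.4}, {"slide": [0.76, 1, 0], "turn": 0, "gripper": 0.4}, {"slide": [0.76, 1, 0], "turn": 0, "gripper": 0.4}, {"slide": [0.76, 1, 0], "turn": 0, "gripper": 0.4}])

```text
time_s: 2.45
tcp_pos: [0.406, 0.0471, 0.227]
eef_rot: [-180.0, -0.0, -26.3]
contact_force: [0.1, -0.1, 0.4]
gripper_width: 0.0349
gripper_force: 0.0
```

>>> send_rows(moves=[{"slide": [0.76, 1, 0], "turn": 0, "gripper": 0.4}, {"slide": [0.76, 1, 0], "turn": 0, "gripper": 0.4}, {"slide": [0.76, 1, 0], "turn": 0, "gripper": 0.4}, {"slide": [0.76, 1, 0], "turn": 0, "gripper": 0.4}, {"slide": [0.76, 1, 0], "turn": 0, "gripper": 0.4}])

```text
time_s: 2.87
tcp_pos: [0.4423, -0.1381, 0.2268]
eef_rot: [180.0, -0.0, -26.4]
contact_force: [0.5, -0.4, 0.2]
gripper_width: 0.035
gripper_force: 0.0
```

```bash
python3 - <<'E'
from h import *
s=get_state();print(s["time_s"],s["tcp_pos"],s["eef_rot"],s["joints"].round(1),s["gripper_width"])
d=cam("wrist");print(d["origin"],d["attitude"]);cv2.imwrite("pics/w1.png",d["img"][:,:,::-1])
print(to(.479,-.324,.2,-102.4))
E
```

```text
2.8667 [ 0.44226107 -0.13808504  0.22678742] [ 1.79990246e+02 -3.79237672e-02 -2.63726911e+01] [  7.1   0.1 -24.9   0.  -65.   56.5] 0.035014644304048104
[ 0.51297022 -0.17358523  0.38541592] [ 1.63083400e+02 -2.11959827e-02 -1.16339962e+02]
([0.765, 0.994, 0.178], np.float64(0.844))
```

View pics/w1.png

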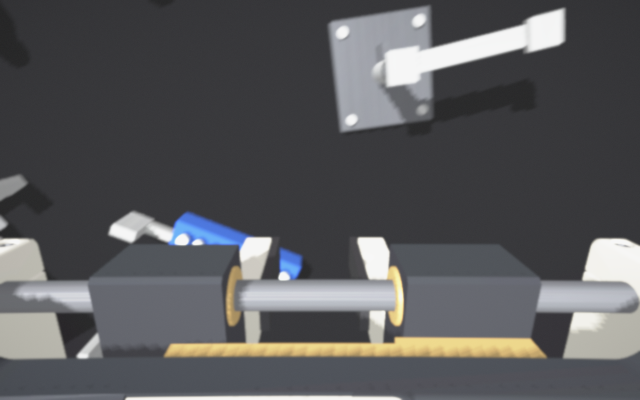

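The wrist view shows the plate corners at (329,22), (340,132), (433,120) and (430,7). The ledge top is at (403,66) and the pad top at (546,30).

```bash
python3 - <<'E'
from h import *
d=cam("wrist")
c=onz(d,[(329,22),(340,132),(433,120),(430,7)],.008)[:,:2];print(c.round(4).tolist(),c.mean(0))
for i in range(4):
    e=c[(i+1)%4]-c[i];print(np.hypot(*e),np.degrees(np.arctan2(e[1],e[0])))
p=onz(d,[(403,66),(546,30)],.09);print(p,np.linalg.norm(p[1]-p[0]),np.degrees(np.arctan2(*(p[1]-p[0])[[1,0]])))
E
```

```text
[[0.567, -0.2185], [0.4639, -0.1825], [0.4306, -0.278], [0.5343, -0.3131]] [ 0.49892884 -0.24801857]
0.10915996361914986 160.73164767325108
0.10124113109670958 -109.22856241513624
0.10949021100983276 -18.679014346615695
0.10011570077179524 70.95756989088395
[[ 0.4997132  -0.24882998  0.09      ]
 [ 0.47388869 -0.35767049  0.09      ]] 0.11186224547743519 -103.34770588113257
```

>>> send_rows(moves=[{"slide": [0.78, 1, 0.1], "turn": 0.39, "gripper": 0.5}, {"slide": [0.78, 1, 0.1], "turn": 0.39, "gripper": 0.5}, {"slide": [0.78, 1, 0.1], "turn": 0.39, "gripper": 0.5}, {"slide": [0.78, 1, 0.1], "turn": 0.39, "gripper": 0.5}, {"slide": [0.78, 1, 0.1], "turn": 0.39, "gripper": 0.5}])

```text
time_s: 3.38
tcp_pos: [0.481, -0.3237, 0.211]
eef_rot: [180.0, -0.0, -61.8]
contact_force: [1.4, 0.6, 0.4]
gripper_width: 0.0438
gripper_force: 0.0
```

>>> send_rows(moves=[{"slide": [0, 0, 0], "turn": 0.39, "gripper": 0.5}, {"slide": [0, 0, 0], "turn": 0.39, "gripper": 0.5}, {"slide": [0, 0, 0], "turn": 0.39, "gripper": 0.5}, {"slide": [0, 0, 0], "turn": 0.39, "gripper": 0.5}, {"slide": [0, 0, 0], "turn": 0.39, "gripper": 0.5}])

```text
time_s: 3.8
tcp_pos: [0.4807, -0.3205, 0.2116]
eef_rot: [180.0, 0.0, -96.8]
contact_force: [1.1, 0.3, 1.4]
gripper_width: 0.0437
gripper_force: 0.0
```

```bash
python3 - <<'E'
from h import *
print(get_state()["tcp_pos"],get_state()["eef_rot"],to(.479,-.329,.062,-103))
E
```

```text
[ 0.48065972 -0.32050964  0.21157206] [ 1.79997853e+02  5.99976278e-03 -9.68398920e+01] ([0.058, 0.004, 0.997], np.float64(0.068))
```

>>> send_rows(moves=[{"slide": [0.06, 0, 0.2], "turn": 0.07, "gripper": 0.5}, {"slide": [0.06, 0, 0.4], "turn": 0.07, "gripper": 0.5}, {"slide": [0.06, 0, 0.6], "turn": 0.07, "gripper": 0.5}, {"slide": [0.06, 0, 0.8], "turn": 0.07, "gripper": 0.5}, {"slide": [0.06, 0, 1], "turn": 0.07, "gripper": 0.5}])

```text
time_s: 4.22
tcp_pos: [0.4798, -0.3294, 0.0607]
eef_rot: [-179.9, -0.0, -102.8]
contact_force: [0.6, 0.8, -0.5]
gripper_width: 0.0437
gripper_force: 0.0
```

```bash
python3 - <<'E'
from h import *
s=get_state();print(s["tcp_pos"],s["eef_rot"],s["contact_force"])
O=np.array([.4985,-.246])
# waypoints every ~7 deg; finger leads brace by slack, so tool angle stays the tool's own
import copy
st=dict(s)
for k in range(3):
    a0=-103+28*k
    x=O+.085*np.array([np.cos(np.radians(a0)),np.sin(np.radians(a0))])
    st=dict(tcp_pos=np.r_[x,.062] if k else s["tcp_pos"],eef_rot=np.array([180,0,a0]) if k else s["eef_rot"])
    for a in np.linspace(a0,a0+28,6)[1:]:
        p=O+.085*np.array([np.cos(np.radians(a)),np.sin(np.radians(a))]); print(round(a,1),to(*p,.062,a,st))
E
```

```text
[ 0.47981124 -0.32936234  0.06072901] [-1.79940063e+02 -1.90538006e-04 -1.02762715e+02] [ 0.58473445  0.80840438 -0.51225227]
-97.4 ([-0.005, -0.052, -0.008], np.float64(-0.06))
-91.8 ([-0.013, -0.107, -0.008], np.float64(-0.122))
-86.2 ([-0.026, -0.16, -0.008], np.float64(-0.184))
-80.6 ([-0.045, -0.213, -0.008], np.float64(-0.246))
-75.0 ([-0.068, -0.263, -0.008], np.float64(-0.308))
-69.4 ([-0.003, -0.055, -0.0], np.float64(-0.062))
-63.8 ([-0.011, -0.11, -0.0], np.float64(-0.124))
-58.2 ([-0.024, -0.164, -0.0], np.float64(-0.187))
-52.6 ([-0.043, -0.216, -0.0], np.float64(-0.249))
-47.0 ([-0.066, -0.266, -0.0], np.float64(-0.311))
-41.4 ([-0.003, -0.055, -0.0], np.float64(-0.062))
-35.8 ([-0.011, -0.11, -0.0], np.float64(-0.124))
-30.2 ([-0.024, -0.164, -0.0], np.float64(-0.187))
-24.6 ([-0.043, -0.216, -0.0], np.float64(-0.249))
-19.0 ([-0.066, -0.266, -0.0], np.float64(-0.311))
```

>>> send_rows(moves=[{"slide": [0, -0.05, -0.01], "turn": -0.06, "gripper": 0.5}, {"slide": [-0.01, -0.11, -0.01], "turn": -0.12, "gripper": 0.5}, {"slide": [-0.03, -0.16, -0.01], "turn": -0.18, "gripper": 0.5}, {"slide": [-0.045, -0.21, -0.01], "turn": -0.25, "gripper": 0.5}, {"slide": [-0.07, -0.26, -0.01], "turn": -0.31, "gripper": 0.5}])

```text
time_s: 4.63
tcp_pos: [0.5197, -0.3276, 0.0627]
eef_rot: [179.9, 0.1, -74.6]
contact_force: [-1.0, -0.7, -1.0]
gripper_width: 0.0437
gripper_force: 0.8
```

>>> send_rows(moves=[{"slide": [0, -0.055, 0], "turn": -0.06, "gripper": 0.5}, {"slide": [-0.01, -0.11, 0], "turn": -0.12, "gripper": 0.5}, {"slide": [-0.02, -0.16, 0], "turn": -0.19, "gripper": 0.5}, {"slide": [-0.04, -0.22, 0], "turn": -0.25, "gripper": 0.5}, {"slide": [-0.07, -0.27, 0], "turn": -0.31, "gripper": 0.5}])

```text
time_s: 5.05
tcp_pos: [0.5567, -0.3071, 0.0631]
eef_rot: [180.0, 0.0, -46.7]
contact_force: [-0.6, -2.0, -0.3]
gripper_width: 0.0439
gripper_force: 0.9
```

>>> send_rows(moves=[{"slide": [0, -0.055, 0], "turn": -0.06, "gripper": 0.5}, {"slide": [-0.01, -0.11, 0], "turn": -0.12, "gripper": 0.5}, {"slide": [-0.02, -0.16, 0], "turn": -0.19, "gripper": 0.5}, {"slide": [-0.04, -0.22, 0], "turn": -0.25, "gripper": 0.5}, {"slide": [-0.07, -0.27, 0], "turn": -0.31, "gripper": 0.5}])

```text
time_s: 5.47
tcp_pos: [0.5794, -0.2717, 0.0632]
eef_rot: [180.0, -0.0, -18.8]
contact_force: [0.7, -2.6, 0.2]
gripper_width: 0.0438
gripper_force: 0.9
```

>>> send_rows(moves=[{"slide": [0, -0.015, 0], "turn": 0, "gripper": 0.5}, {"slide": [0, -0.03, 0], "turn": 0, "gripper": 0.5}, {"slide": [0, -0.04, 0], "turn": 0, "gripper": 0.5}, {"slide": [0, -0.05, 0], "turn": 0, "gripper": 0.5}, {"slide": [0, -0.055, 0], "turn": 0, "gripper": 0.5}])

```text
time_s: 5.88
tcp_pos: [0.5815, -0.2647, 0.0632]
eef_rot: [180.0, -0.0, -19.2]
contact_force: [0.8, -1.6, 0.2]
gripper_width: 0.0438
gripper_force: 0.7
```

>>> send_rows(moves=[{"slide": [0, -0.01, 0], "turn": 0, "gripper": 0.5}, {"slide": [0, -0.02, 0], "turn": 0, "gripper": 0.5}, {"slide": [0, -0.03, 0], "turn": 0, "gripper": 0.5}, {"slide": [0, -0.04, 0], "turn": 0, "gripper": 0.5}, {"slide": [0, -0.04, 0], "turn": 0, "gripper": 0.5}])

```text
time_s: 6.3
tcp_pos: [0.5834, -0.2586, 0.063]
eef_rot: [-180.0, 0.0, -19.1]
contact_force: [-0.0, -0.0, 0.1]
gripper_width: 0.0435
gripper_force: 0.1
```

>>> send_rows(moves=[{"slide": [0, -0.01, 0], "turn": 0, "gripper": 0.5}, {"slide": [0, -0.02, 0], "turn": 0, "gripper": 0.5}, {"slide": [0, -0.03, 0], "turn": 0, "gripper": 0.5}, {"slide": [0, -0.04, 0], "turn": 0, "gripper": 0.5}, {"slide": [0, -0.04, 0], "turn": 0, "gripper": 0.5}])

```text
time_s: 6.72
tcp_pos: [0.5838, -0.2571, 0.0629]
eef_rot: [179.7, 0.1, -19.1]
contact_force: [-2.6, -23.8, -3.0]
gripper_width: 0.0439
gripper_force: 11.3
```

>>> send_rows(moves=[{"slide": [0, 0.08, 0], "turn": 0, "gripper": 0.5}, {"slide": [0, 0.08, -0.2], "turn": 0, "gripper": 0.5}, {"slide": [0, 0.08, -0.5], "turn": 0, "gripper": 0.5}, {"slide": [0, 0.08, -0.8], "turn": 0, "gripper": 0.5}, {"slide": [0, 0.08, -1], "turn": 0, "gripper": 0.5}])

```text
time_s: 7.13
tcp_pos: [0.5811, -0.2645, 0.2154]
eef_rot: [-180.0, -0.0, -19.1]
contact_force: [1.6, 1.1, 0.7]
gripper_width: 0.0441
gripper_force: 0.0
```

```bash
python3 - <<'E'
from h import *
s=get_state();print(s["tcp_pos"],s["eef_rot"],s["contact_force"])
print(to(.45,-.17,.23,-19),to(.5715,.06,.23,-82))
a=cam("scene")["img"];b=cam("side")["img"]
cv2.imwrite("pics/t2.png",np.hstack([tile(a,210,170,100,75,4),tile(b,300,130,100,75,4)]))
E
```

```text
[ 0.58108722 -0.26449029  0.21538545] [-1.79984681e+02 -5.85384027e-03 -1.90918925e+01] [1.57767937 1.08610657 0.69096823]
([-1.032, -0.309, -0.097], np.float64(-0.001)) ([-0.768, -2.023, -0.097], np.float64(0.699))
```

View pics/t2.png

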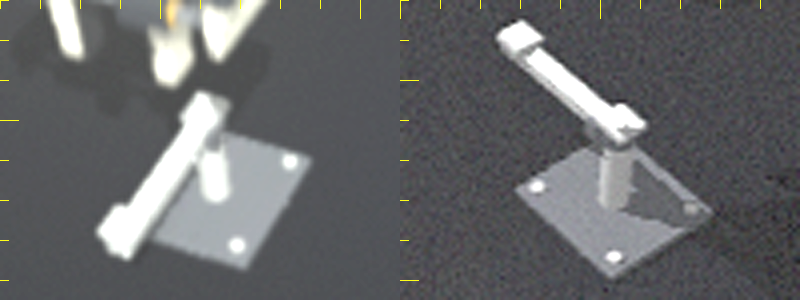

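The brace now lies along the plate's length. Pad scene (239.5,226.7), side (330,139.5); ledge (261.5,196.2) and (355.5,160.5).

>>> send_rows(moves=[{"slide": [-0.35, -1, -0.1], "turn": 0, "gripper": 0.6}, {"slide": [-0.35, -1, -0.1], "turn": 0, "gripper": 0.6}, {"slide": [-0.35, -1, -0.1], "turn": 0, "gripper": 0.6}, {"slide": [-0.35, -1, -0.1], "turn": 0, "gripper": 0.6}, {"slide": [-0.35, -1, -0.1], "turn": 0, "gripper": 0.6}])

```text
time_s: 7.65
tcp_pos: [0.5809, -0.1006, 0.2289]
eef_rot: [-179.9, -0.1, -18.9]
contact_force: [0.8, -0.8, -0.1]
gripper_width: 0.0525
gripper_force: 0.0
```

>>> send_rows(moves=[{"slide": [-0.35, -1, 0], "turn": 0.35, "gripper": 0.6}, {"slide": [-0.35, -1, 0], "turn": 0.35, "gripper": 0.6}, {"slide": [-0.35, -1, 0], "turn": 0.35, "gripper": 0.6}, {"slide": [-0.35, -1, 0], "turn": 0.35, "gripper": 0.6}, {"slide": [-0.35, -1, 0], "turn": 0.35, "gripper": 0.6}])

```text
time_s: 8.07
tcp_pos: [0.58, 0.0583, 0.2279]
eef_rot: [-180.0, 0.1, -50.7]
contact_force: [0.9, -0.5, -0.2]
gripper_width: 0.0526
gripper_force: 0.0
```

```bash
python3 - <<'E'
from h import *
s=get_state();print(s["tcp_pos"],s["eef_rot"])
print(to(.572,.182,.15,-82))
a=cam("scene");b=cam("side")
print("ledge",tri([(a,(261.5,196.2)),(b,(355.5,160.5))]),"pad",tri([(a,(239.5,226.7)),(b,(330,139.5))]))
E
```

```text
[0.57996377 0.05828201 0.22785796] [-1.79952505e+02  5.76521552e-02 -5.07481924e+01]
([-0.672, -0.48, 0.52], np.float64(0.347))
ledge [ 0.49637729 -0.24247316  0.08887811] pad [ 0.60499702 -0.28256905  0.08339526]
```

>>> send_rows(moves=[{"slide": [-0.67, -0.48, 0.5], "turn": 0.35, "gripper": 0.6}, {"slide": [-0.67, -0.48, 0.5], "turn": 0.35, "gripper": 0.6}, {"slide": [-0.67, -0.48, 0.5], "turn": 0.35, "gripper": 0.6}, {"slide": [-0.67, -0.48, 0.5], "turn": 0.35, "gripper": 0.6}, {"slide": [-0.67, -0.48, 0.5], "turn": 0.35, "gripper": 0.6}])

```text
time_s: 8.58
tcp_pos: [0.5704, 0.1779, 0.1497]
eef_rot: [179.7, -0.1, -82.2]
contact_force: [0.7, -2.0, 0.2]
gripper_width: 0.0528
gripper_force: 0.0
```

```bash
python3 - <<'E'
from h import *
s=get_state();print(s["tcp_pos"],s["eef_rot"])
print(to(.572,.182,.014,-82))
d=cam("wrist");print(d["origin"],d["attitude"],proj(d,[.572,.182,.044]))
for c in("wrist","side","scene"):
    cam(c);print(c,[(np.round(r["location"],3).tolist(),round(r["p"],2)) for r in optics.look_for(c,"tray_tab")])
E
```

```text
[0.57044215 0.1778703  0.14969489] [ 1.79734557e+02 -6.98966507e-02 -8.22155382e+01]
([-0.027, -0.018, 0.905], np.float64(-0.002))
[0.58172255 0.09931014 0.30834104] [ 163.11356732   -0.25447905 -172.18934131] [[310.75795976 199.88195576]]
wrist [([0.304, 0.228, 0.009], 0.81), ([0.571, 0.231, 0.03], 0.56)]
side [([0.286, 0.269, 0.031], 0.93), ([0.382, 0.014, 0.026], 0.8), ([0.566, 0.193, 0.022], 0.53)]
scene [([0.412, 0.008, 0.03], 0.91), ([0.575, 0.234, 0.027], 0.9)]
```

```bash
python3 - <<'E'
from h import *
cv2.imwrite("pics/w2.png",cam("wrist")["img"][:,:,::-1])
E
```

```text
(no output)
```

View pics/w2.png

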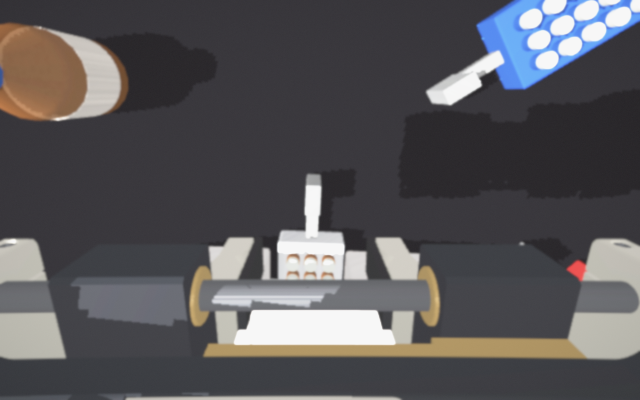

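The fin stands between the fingers with its top face centred at about (313,196), against a predicted (311,200). It lines up with the tool, so I'll descend and grip.

>>> send_rows(moves=[{"slide": [-0.01, -0.015, 0.2], "turn": 0, "gripper": 0.6}, {"slide": [-0.01, -0.015, 0.45], "turn": 0, "gripper": 0.6}, {"slide": [-0.01, -0.015, 0.7], "turn": 0, "gripper": 0.6}, {"slide": [-0.01, -0.015, 0.9], "turn": 0, "gripper": 0.6}, {"slide": [-0.01, -0.015, 0.9], "turn": 0, "gripper": 0.6}])

```text
time_s: 9.4
tcp_pos: [0.5705, 0.1758, 0.0125]
eef_rot: [179.5, -0.2, -82.1]
contact_force: [-0.9, -1.1, -0.3]
gripper_width: 0.0524
gripper_force: 0.0
```

>>> send_rows(newtons=20, moves=[{"slide": [0, 0, 0], "turn": 0, "gripper": 0}, {"slide": [0, 0, 0], "turn": 0, "gripper": 0}, {"slide": [0, 0, 0], "turn": 0, "gripper": 0}, {"slide": [0, 0, 0], "turn": 0, "gripper": 0}, {"slide": [0, 0, 0], "turn": 0, "gripper": 0}])

```text
time_s: 9.82
tcp_pos: [0.575, 0.179, 0.0199]
eef_rot: [-179.8, 0.1, -82.1]
contact_force: [0.3, 1.0, -0.1]
gripper_width: 0.0249
gripper_force: 0.0
```

>>> send_rows(moves=[{"slide": [0, 0, 0], "turn": 0, "gripper": 0}, {"slide": [0, 0, 0], "turn": 0, "gripper": 0}, {"slide": [0, 0, 0], "turn": 0, "gripper": 0}, {"slide": [0, 0, 0], "turn": 0, "gripper": 0}, {"slide": [0, 0, 0], "turn": 0, "gripper": 0}])

```text
time_s: 10.23
tcp_pos: [0.575, 0.1788, 0.0188]
eef_rot: [-179.9, 0.0, -82.1]
contact_force: [1.9, -1.0, 4.9]
gripper_width: 0.0119
gripper_force: 19.9
```

>>> send_rows(moves=[{"slide": [0.08, 0, 0], "turn": 0, "gripper": 0}, {"slide": [0.2, 0, 0], "turn": 0, "gripper": 0}, {"slide": [0.32, 0, 0], "turn": 0, "gripper": 0}, {"slide": [0.44, 0, 0], "turn": 0, "gripper": 0}, {"slide": [0.56, 0, 0], "turn": 0, "gripper": 0}])

```text
time_s: 10.65
tcp_pos: [0.5866, 0.096, 0.0186]
eef_rot: [-179.9, 0.1, -82.0]
contact_force: [-1.7, 6.3, 4.9]
gripper_width: 0.012
gripper_force: 20.0
```

>>> send_rows(moves=[{"slide": [0.12, 0, 0], "turn": 0, "gripper": 0}, {"slide": [0.24, 0, 0], "turn": 0, "gripper": 0}, {"slide": [0.36, 0, 0], "turn": 0, "gripper": 0}, {"slide": [0.48, 0, 0], "turn": 0, "gripper": 0}, {"slide": [0.58, 0, 0], "turn": 0, "gripper": 0}])

```text
time_s: 11.07
tcp_pos: [0.5985, 0.0093, 0.0186]
eef_rot: [-179.9, 0.1, -82.1]
contact_force: [-1.6, 7.1, 5.4]
gripper_width: 0.0119
gripper_force: 20.0
```

>>> send_rows(moves=[{"slide": [0.06, 0, 0], "turn": 0, "gripper": 0}, {"slide": [0.08, 0, 0], "turn": 0, "gripper": 0}, {"slide": [0.08, 0, 0], "turn": 0, "gripper": 0}, {"slide": [0.08, 0, 0], "turn": 0, "gripper": 0.4}, {"slide": [0.08, 0, 0], "turn": 0, "gripper": 0.4}])

```text
time_s: 11.48
tcp_pos: [0.5988, -0.0029, 0.0178]
eef_rot: [180.0, 0.0, -82.1]
contact_force: [-0.1, -0.4, -0.5]
gripper_width: 0.0205
gripper_force: 0.0
```

>>> send_rows(moves=[{"slide": [0, 0, 0], "turn": 0, "gripper": 0.6}, {"slide": [0, 0, 0], "turn": 0, "gripper": 0.6}, {"slide": [0, 0, 0], "turn": 0, "gripper": 0.6}, {"slide": [0, 0, -0.2], "turn": 0, "gripper": 0.6}, {"slide": [0, 0, -0.4], "turn": 0, "gripper": 0.6}])

```text
time_s: 11.9
tcp_pos: [0.5975, -0.0032, 0.0767]
eef_rot: [179.7, -0.0, -82.1]
contact_force: [1.0, -0.2, 0.2]
gripper_width: 0.0505
gripper_force: 0.0
```

>>> send_rows(moves=[{"slide": [-0.5, 0, -1], "turn": 0, "gripper": 1}, {"slide": [-0.5, 0, -1], "turn": 0, "gripper": 1}, {"slide": [-0.5, 0, -1], "turn": 0, "gripper": 1}, {"slide": [-0.5, 0, -1], "turn": 0, "gripper": 1}, {"slide": [-0.5, 0, -1], "turn": 0, "gripper": 1}])

```text
time_s: 12.32
tcp_pos: [0.5922, 0.0745, 0.2366]
eef_rot: [-179.3, 0.1, -81.9]
contact_force: [1.8, -0.3, 1.2]
gripper_width: 0.0801
gripper_force: 0.0
```

>>> send_rows(moves=[{"slide": [-0.8, 0, 0], "turn": 0, "gripper": 1}, {"slide": [-0.8, 0, 0], "turn": 0, "gripper": 1}, {"slide": [-0.8, 0, 0], "turn": 0, "gripper": 1}, {"slide": [-0.8, 0, 0], "turn": 0, "gripper": 1}, {"slide": [-0.8, 0, 0], "turn": 0, "gripper": 1}])

```text
time_s: 12.73
tcp_pos: [0.5718, 0.1922, 0.2276]
eef_rot: [180.0, -0.0, -81.9]
contact_force: [0.5, -0.6, -0.9]
gripper_width: 0.0877
gripper_force: 0.0
```

```bash
python3 - <<'E'
from h import *
s=get_state();print(s["tcp_pos"],s["eef_rot"])
w=cam("wrist")["img"];a=cam("scene")["img"]
im=np.vstack([w[:300,:,::-1],cv2.resize(tile(a,340,190,120,56,5)[:,:600],(640,299))]);cv2.imwrite("pics/w3.png",im)
E
```

```text
[0.57182223 0.19217413 0.22764646] [ 1.79963365e+02 -1.04224349e-02 -8.19047665e+01]
```

View pics/w3.png

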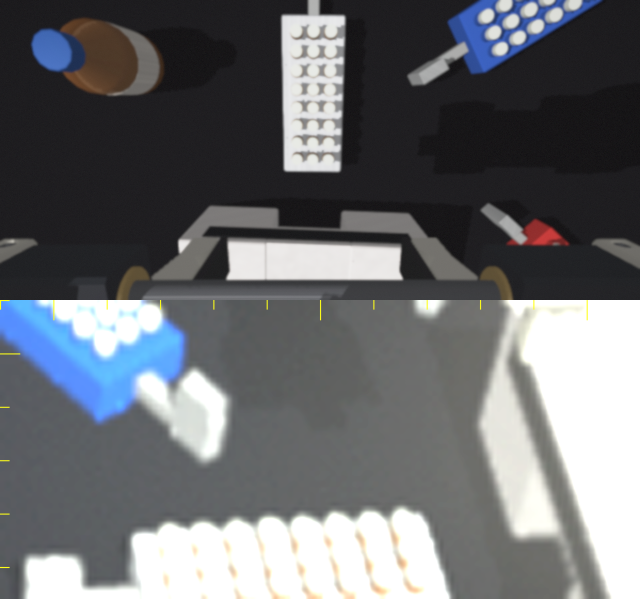

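The white tray is clear of the cooler. Its top corners in the wrist view are at (282,15), (345,17), (341,171) and (284,170).

```bash
python3 - <<'E'
from h import *
d=cam("wrist");print(d["origin"])
for z in(.03,):
    c=onz(d,[(282,15),(345,17),(341,171),(284,170)],z)[:,:2];print(c.round(4).tolist(),c.mean(0))
    for i in range(4):
        e=c[(i+1)%4]-c[i];print(np.hypot(*e).round(4),np.degrees(np.arctan2(e[1],e[0])).round(1))
m=c.mean(0);print(to(m[0],m[1],.012,-82))
# height check: caps centre seen in side/wrist
b=cam("side");print("tray side",[(np.round(r["location"],3).tolist(),round(r["p"],2)) for r in optics.look_for("side","tray")])
E
```

```text
[0.58308583 0.11144507 0.38635229]
[[0.6225, 0.0468], [0.5636, 0.0402], [0.5433, 0.1867], [0.604, 0.1941]] [0.58335316 0.11696054]
0.0592 -173.6
0.1479 97.9
0.0612 6.9
0.1484 -82.9
([0.49, -0.007, 1.439], np.float64(-0.001))
tray side [([0.385, 0.019, 0.03], 0.94), ([0.578, 0.126, 0.03], 0.7), ([0.282, 0.267, 0.032], 0.56)]
```

>>> send_rows(moves=[{"slide": [0.25, 0, 0.2], "turn": 0, "gripper": 1}, {"slide": [0.49, 0, 0.4], "turn": 0, "gripper": 1}, {"slide": [0.49, 0, 0.6], "turn": 0, "gripper": 1}, {"slide": [0.49, 0, 0.8], "turn": 0, "gripper": 1}, {"slide": [0.49, 0, 0.9], "turn": 0, "gripper": 1}])

```text
time_s: 13.4
tcp_pos: [0.5807, 0.1145, 0.0894]
eef_rot: [179.7, -0.1, -82.3]
contact_force: [-1.5, 0.0, -0.1]
gripper_width: 0.0879
gripper_force: 0.0
```

>>> send_rows(moves=[{"slide": [0, 0, 0], "turn": 0, "gripper": 1}, {"slide": [0, 0, 0], "turn": 0, "gripper": 1}, {"slide": [0, 0, 0], "turn": 0, "gripper": 1}, {"slide": [0, 0, 0], "turn": 0, "gripper": 1}, {"slide": [0, 0, 0], "turn": 0, "gripper": 1}])

```text
time_s: 13.82
tcp_pos: [0.5834, 0.118, 0.0947]
eef_rot: [-179.9, 0.1, -82.1]
contact_force: [0.1, 0.6, 0.3]
gripper_width: 0.0874
gripper_force: 0.0
```

```bash
python3 - <<'E'
from h import *
s=get_state();print(s["tcp_pos"],s["eef_rot"],to(.5834,.117,.008,-82.3))
E
```

```text
[0.58344017 0.11798438 0.09468275] [-1.79850556e+02  5.07416928e-02 -8.20743204e+01] ([0.007, 0.003, 0.578], np.float64(0.003))
```

>>> send_rows(moves=[{"slide": [0, 0, 0.15], "turn": 0, "gripper": 1}, {"slide": [0, 0, 0.3], "turn": 0, "gripper": 1}, {"slide": [0, 0, 0.45], "turn": 0, "gripper": 1}, {"slide": [0, 0, 0.55], "turn": 0, "gripper": 1}, {"slide": [0, 0, 0.57], "turn": 0, "gripper": 1}])

```text
time_s: 14.23
tcp_pos: [0.5813, 0.1171, 0.0057]
eef_rot: [179.8, -0.0, -82.1]
contact_force: [-0.7, -0.4, 0.0]
gripper_width: 0.0874
gripper_force: 0.0
```

>>> send_rows(newtons=35, moves=[{"slide": [0, 0, 0], "turn": 0, "gripper": 0.4}, {"slide": [0, 0, 0], "turn": 0, "gripper": 0.4}, {"slide": [0, 0, 0], "turn": 0, "gripper": 0.4}, {"slide": [0, 0, 0], "turn": 0, "gripper": 0.4}, {"slide": [0, 0, 0], "turn": 0, "gripper": 0.4}])

```text
time_s: 14.65
tcp_pos: [0.5834, 0.1179, 0.0088]
eef_rot: [-179.9, 0.0, -82.1]
contact_force: [3.9, 1.9, 0.0]
gripper_width: 0.0597
gripper_force: 9.2
```

>>> send_rows(moves=[{"slide": [0, 0, 0], "turn": 0, "gripper": 0.4}, {"slide": [0, 0, 0], "turn": 0, "gripper": 0.4}, {"slide": [0, 0, 0], "turn": 0, "gripper": 0.4}, {"slide": [0, 0, 0], "turn": 0, "gripper": 0.4}, {"slide": [0, 0, 0], "turn": 0, "gripper": 0.4}])

```text
time_s: 15.07
tcp_pos: [0.5834, 0.1179, 0.0087]
eef_rot: [-179.9, 0.0, -82.1]
contact_force: [-0.8, 1.1, 5.7]
gripper_width: 0.06
gripper_force: 35.0
```

>>> send_rows(moves=[{"slide": [0, 0, -0.1], "turn": 0, "gripper": 0.4}, {"slide": [0, 0, -0.3], "turn": 0, "gripper": 0.4}, {"slide": [0, 0, -0.5], "turn": 0, "gripper": 0.4}, {"slide": [0, 0, -0.7], "turn": 0, "gripper": 0.4}, {"slide": [0, 0, -0.9], "turn": 0, "gripper": 0.4}])

```text
time_s: 15.48
tcp_pos: [0.5814, 0.1171, 0.1431]
eef_rot: [179.9, -0.0, -82.1]
contact_force: [0.6, 0.5, -3.7]
gripper_width: 0.0595
gripper_force: 35.0
```

>>> send_rows(moves=[{"slide": [0.15, 0, 0], "turn": 0, "gripper": 0.4}, {"slide": [0.35, 0, 0], "turn": 0, "gripper": 0.4}, {"slide": [0.55, 0, 0], "turn": 0, "gripper": 0.4}, {"slide": [0.75, 0, 0], "turn": 0, "gripper": 0.4}, {"slide": [0.95, 0, 0], "turn": 0, "gripper": 0.4}])

```text
time_s: 15.9
tcp_pos: [0.6011, -0.0248, 0.1419]
eef_rot: [179.9, 0.0, -82.1]
contact_force: [0.6, 1.1, -4.3]
gripper_width: 0.0597
gripper_force: 35.0
```

```bash
python3 - <<'E'
from h import *
s=get_state();print(s["tcp_pos"],s["eef_rot"],s["gripper_force"],to(.5515,-.263,.14,-19))
E
```

```text
[ 0.60111406 -0.02482726  0.14185184] [ 1.79898197e+02  2.88041105e-02 -8.20796131e+01] 34.990273118019104 ([1.527, 0.546, 0.013], np.float64(-0.701))
```

>>> send_rows(moves=[{"slide": [0.15, 0.05, 0], "turn": -0.07, "gripper": 0.4}, {"slide": [0.3, 0.1, 0], "turn": -0.14, "gripper": 0.4}, {"slide": [0.45, 0.16, 0], "turn": -0.21, "gripper": 0.4}, {"slide": [0.6, 0.22, 0], "turn": -0.28, "gripper": 0.4}, {"slide": [0.76, 0.27, 0], "turn": -0.35, "gripper": 0.4}])

```text
time_s: 16.32
tcp_pos: [0.5761, -0.1429, 0.1416]
eef_rot: [179.9, 0.1, -50.3]
contact_force: [0.0, 0.0, -4.7]
gripper_width: 0.0598
gripper_force: 35.0
```

```bash
python3 - <<'E'
from h import *
s=get_state();print(s["tcp_pos"],s["eef_rot"],s["gripper_force"],to(.5515,-.263,.14,-19))
E
```

```text
[ 0.57608391 -0.14294741  0.1416381 ] [ 1.79928702e+02  1.11938526e-01 -5.03034332e+01] 34.98488008975983 ([0.511, 0.637, 0.011], np.float64(-0.348))
```

>>> send_rows(moves=[{"slide": [0.12, 0.16, 0], "turn": -0.08, "gripper": 0.4}, {"slide": [0.25, 0.32, 0], "turn": -0.16, "gripper": 0.4}, {"slide": [0.38, 0.48, 0], "turn": -0.24, "gripper": 0.4}, {"slide": [0.51, 0.63, 0], "turn": -0.31, "gripper": 0.4}, {"slide": [0.51, 0.63, 0], "turn": -0.35, "gripper": 0.4}])

```text
time_s: 16.73
tcp_pos: [0.551, -0.2651, 0.1415]
eef_rot: [180.0, 0.1, -18.9]
contact_force: [2.2, 0.9, -4.0]
gripper_width: 0.0598
gripper_force: 35.0
```

>>> send_rows(moves=[{"slide": [0, 0, 0], "turn": 0, "gripper": 0.4}, {"slide": [0, 0, 0], "turn": 0, "gripper": 0.4}, {"slide": [0, 0, 0], "turn": 0, "gripper": 0.4}, {"slide": [0, 0, 0], "turn": 0, "gripper": 0.4}, {"slide": [0, 0, 0], "turn": 0, "gripper": 0.4}])

```text
time_s: 17.15
tcp_pos: [0.5535, -0.2603, 0.1425]
eef_rot: [-180.0, 0.0, -19.1]
contact_force: [0.3, -0.3, -4.0]
gripper_width: 0.06
gripper_force: 35.0
```

```bash
python3 - <<'E'
from h import *
s=get_state();print(s["tcp_pos"],s["eef_rot"],s["gripper_force"],to(.5515,-.263,.1,-19))
a=cam("scene")["img"];b=cam("side")["img"]
cv2.imwrite("pics/t3.png",np.hstack([tile(a,200,160,100,100,4),tile(b,310,100,100,100,4)]))
E
```

```text
[ 0.55352813 -0.26030032  0.1425473 ] [-1.79992979e+02  6.90412050e-03 -1.90738081e+01] 34.98952567577362 ([-0.007, 0.021, 0.284], np.float64(-0.001))
```

View pics/t3.png

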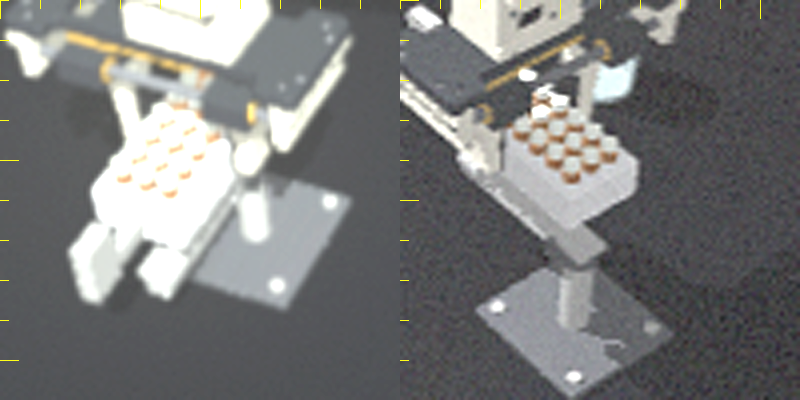

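In both views the tray sits level above the rest, along the brace. Lowering it now.

>>> send_rows(moves=[{"slide": [-0.01, 0.015, 0.06], "turn": 0, "gripper": 0.4}, {"slide": [-0.01, 0.015, 0.13], "turn": 0, "gripper": 0.4}, {"slide": [-0.01, 0.015, 0.2], "turn": 0, "gripper": 0.4}, {"slide": [-0.01, 0.015, 0.26], "turn": 0, "gripper": 0.4}, {"slide": [-0.01, 0.015, 0.26], "turn": 0, "gripper": 0.4}])

```text
time_s: 17.67
tcp_pos: [0.5494, -0.2624, 0.1004]
eef_rot: [180.0, 0.3, -19.1]
contact_force: [-1.2, 0.3, -4.5]
gripper_width: 0.0598
gripper_force: 35.0
```

>>> send_rows(moves=[{"slide": [0, 0, 0.01], "turn": 0, "gripper": 0.4}, {"slide": [0, 0, 0.02], "turn": 0, "gripper": 0.4}, {"slide": [0, 0, 0.025], "turn": 0, "gripper": 0.4}, {"slide": [0, 0, 0.03], "turn": 0, "gripper": 0.4}, {"slide": [0, 0, 0.03], "turn": 0, "gripper": 0.4}])

```text
time_s: 18.08
tcp_pos: [0.5513, -0.2629, 0.0993]
eef_rot: [-180.0, -0.0, -19.1]
contact_force: [-0.1, -0.2, -4.9]
gripper_width: 0.0597
gripper_force: 35.0
```

>>> send_rows(moves=[{"slide": [0, 0, 0.01], "turn": 0, "gripper": 0.4}, {"slide": [0, 0, 0.01], "turn": 0, "gripper": 0.4}, {"slide": [0, 0, 0.015], "turn": 0, "gripper": 0.4}, {"slide": [0, 0, 0.015], "turn": 0, "gripper": 0.4}, {"slide": [0, 0, 0.015], "turn": 0, "gripper": 0.4}])

```text
time_s: 18.5
tcp_pos: [0.5516, -0.263, 0.0987]
eef_rot: [180.0, -0.1, -19.1]
contact_force: [-3.0, 2.9, 9.5]
gripper_width: 0.0599
gripper_force: 35.0
```

Contact is made, since the force rose to +9.5 N. I'll let go, then check before raising the arm.

>>> send_rows(moves=[{"slide": [0, 0, 0], "turn": 0, "gripper": 0.75}, {"slide": [0, 0, 0], "turn": 0, "gripper": 0.8}, {"slide": [0, 0, 0], "turn": 0, "gripper": 0.9}, {"slide": [0, 0, 0], "turn": 0, "gripper": 1}, {"slide": [0, 0, 0], "turn": 0, "gripper": 1}])

```text
time_s: 18.92
tcp_pos: [0.5513, -0.2629, 0.0968]
eef_rot: [180.0, -0.0, -19.1]
contact_force: [0.8, 0.2, -0.4]
gripper_width: 0.0841
gripper_force: 0.0
```

>>> send_rows(moves=[{"slide": [0, 0, 0], "turn": 0, "gripper": 1}, {"slide": [0, 0, 0], "turn": 0, "gripper": 1}, {"slide": [0, 0, 0], "turn": 0, "gripper": 1}, {"slide": [0, 0, 0], "turn": 0, "gripper": 1}, {"slide": [0, 0, 0], "turn": 0, "gripper": 1}])

```text
time_s: 19.33
tcp_pos: [0.5511, -0.2629, 0.0968]
eef_rot: [180.0, 0.0, -19.1]
contact_force: [-0.2, -0.6, -0.5]
gripper_width: 0.0875
gripper_force: 0.0
```

>>> send_rows(moves=[{"slide": [0, 0, -0.1], "turn": 0, "gripper": 1}, {"slide": [0, 0, -0.25], "turn": 0, "gripper": 1}, {"slide": [0, 0, -0.5], "turn": 0, "gripper": 1}, {"slide": [0, 0, -0.75], "turn": 0, "gripper": 1}, {"slide": [0, 0, -1], "turn": 0, "gripper": 1}])

```text
time_s: 19.75
tcp_pos: [0.5507, -0.2628, 0.2484]
eef_rot: [180.0, 0.0, -19.1]
contact_force: [0.6, -0.3, 1.0]
gripper_width: 0.0875
gripper_force: 0.0
```

>>> send_rows(moves=[{"slide": [-0.6, -0.8, 0], "turn": 0, "gripper": 1}, {"slide": [-0.6, -0.8, 0], "turn": 0, "gripper": 1}, {"slide": [-0.6, -0.8, 0], "turn": 0, "gripper": 1}, {"slide": [-0.6, -0.8, 0], "turn": 0, "gripper": 1}, {"slide": [-0.6, -0.8, 0], "turn": 0, "gripper": 1}])

```text
time_s: 20.17
tcp_pos: [0.504, -0.1168, 0.2476]
eef_rot: [-179.9, -0.1, -18.9]
contact_force: [-0.6, 0.7, 0.4]
gripper_width: 0.0875
gripper_force: 0.0
```

```bash
python3 - <<'E'
from h import *
s=get_state();print(s["time_s"],s["tcp_pos"],s["eef_rot"],s["contact_force"])
a=cam("scene")["img"];b=cam("side")["img"]
cv2.imwrite("pics/t4.png",np.hstack([tile(a,200,160,100,100,4),tile(b,290,100,100,100,4)]))
E
```

```text
20.1667 [ 0.50402633 -0.1168436   0.24760752] [-1.79912894e+02 -6.20093463e-02 -1.89294315e+01] [-0.60712108  0.69796467  0.40496416]
```

View pics/t4.png

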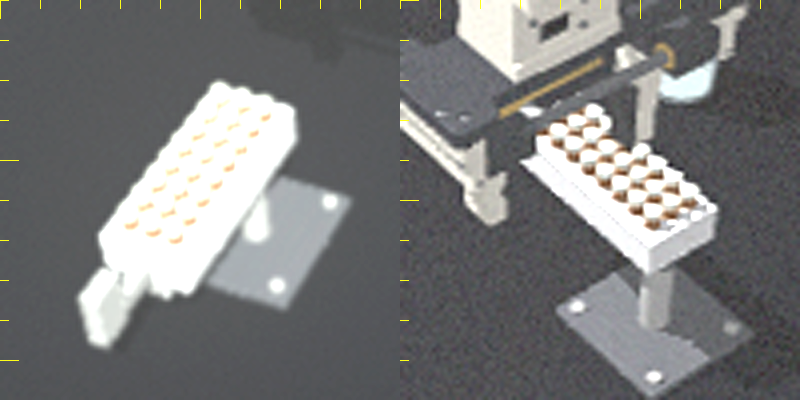

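The tray lies level on the ledge and pad along the brace. Its underside corners in side are about (352.5,168), (368.7,158.7) and (323,141). One numeric check before handing in.

```bash
python3 - <<'E'
from h import *
b=cam("side");c=onz(b,[(352.5,168),(368.7,158.7),(323,141)],.09)[:,:2]
print(c.round(4),"centre",(c[1]+c[2])/2,np.linalg.norm(c[1]-c[0]),np.linalg.norm(c[2]-c[0]))
O=np.array([.498,-.245]);y=np.radians(-19);R2=np.array([[np.cos(y),np.sin(y)],[-np.sin(y),np.cos(y)]])
print("in rest frame",R2@((c[1]+c[2])/2-O)-[.056,0])
E
```

```text
[[ 0.4885 -0.2124]
 [ 0.4685 -0.2677]
 [ 0.615  -0.259 ]] centre [ 0.54171308 -0.26337616] 0.05883018982837943 0.13480414480852618
in rest frame [-0.00868578 -0.00314341]
```

```bash
python3 -c "
from plant import order
print(order.close_job())"
```

```text
the job is handed in; nothing more can be done
None
```

The job is handed in: the brace is swung out against its stop, the tray was drawn clear by its tab and set level by its sides on the rest, let go within about 10 mm along and 4 mm across of centre by my last camera check; the judge returned no verdict.

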